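# Close up the dry box and hold its hinge in line for the pin

### The arm

A 6-joint arm with a two-finger parallel gripper is mounted at the origin on a cart in front of the work surface, level with it; the furniture and walls round the work are solid. World frame = base frame: x ahead of the robot, y to its left, z up, the work surface at z = 0. Lengths are in m, angles in rad, forces in N, time in s.
With the tool pointing down it reaches from about 0.25 to 0.725 m from the base axis. Payload 4 kg.
Tool frame: the origin (TCP) lies at the very end of the fingers, on their centre line; the grasp point (between the pads) lies 19 mm behind it; z points along the fingers, y is the direction in which the jaws open and shut (so a half turn about z gives the same grasp; the last joint's range is limited). The gripper opens to 85 mm and grips with 20 to 120 N. Pads are 22 mm wide; open, the fingers measure 114 mm over their backs; the gripper's body (76 mm by 85 mm) begins 54 mm behind the grasp point. The pads swing forward as they close: fully open they stand 13 mm farther back than shut.
Start: joints at [1.345, 0.241, 0.005, 1.335, 0, 1.571], TCP at [0.112, 0.487, 0.231] pointing down, gripper open.
Joint ranges: [-2.72, 2.72], [-1.05, 1.87], [-1.09, 1.28], [-1.99, 2.15], [-1.42, 1.44], [-3.14, 3.14]. Speed limits (rad/s): [2.79, 2.79, 3.14, 3.14, 3.14, 3.14].

### API

Orientations are given as a unit quaternion [x, y, z, w].
In Python, from workcell import bot, camera gives the robot as it stands. The module is installed in compiled form; this text tells all that it offers.
- The arm moves only by the tool send_rows, never from a script. Its argument "deltas" is a list of rows, each an object with "grip": the opening, from 0 (shut) to 1 (fully open); "translation": the shift along the tool's x, y, z in m, a list of three; "twist": the turn, a rotation vector about the tool's x, y, z in degrees, a list of three. A call has 1 to 5 rows; each row is the pose to reach, as a shift and turn from the pose measured when the call began, along the tool's axes at that moment; what a row does not reach only later rows make up. A row lasts 1/8 s, in which the tool goes at most 62.5 mm and 10.7 degrees, less where a joint would pass 70% of its speed; a pose out of reach is approached as far as the arm can. A call with a gripper value outside its range is refused whole. The fingers move at their own pace and stop on an object; the grip force is fixed at half the most. Time passes only in rows, so rows that repeat a pose let the fingers close. It gives the time, the measured TCP pose, the force and the opening at its end, in the units of the state.
- bot.get_obs(): the state, without advancing time (a new reading comes with each control period).
- camera(name): name is "side" or "top" or "wrist"; returns a dict with "color" (480x640x3 uint8, blue, green, red), "intrinsics" (3x3 intrinsics, pixels), "xyz" and "rotation" of the camera in the world. Camera axes: x right, y down, z forward; pixel columns grow to the right and rows downward; lengths in m; the calibration is good to about 2 mm. A picture is of the moment at which its call begins. There is no depth.
- bot.job_done(): hands the job in, once; it reports no verdict.
The state is a dict: "clock": time; "joint_pos": joint angles; "joint_vel": joint speeds; "tau": joint torques, N m; "eef_pos": TCP position; "tool_rot": TCP orientation; "ft_force": force on the tool from outside, world axes, zero at the start; "ft_torque": the same for the moment, N m; "grip_width": finger opening in m.
Only numpy, scipy, OpenCV 4.12 (cv2) and the standard library are available. Lean on these libraries where they do the work, as an engineer would, in place of code of your own. Each camera call takes 0.05 s, during which the arm holds its last target.

### The job

The dry box has been reloaded and needs closing up. First push its drying-agent drawer fully home; then take the loose lid by its handle, set it on the box with its hinge knuckle between the two knuckles on the back of the box, and press it down against the springy seal until the knuckle holes line up well enough for the hinge pin to slide through. Finish while still holding the lid down there (a colleague will put the pin in; let go and the seal lifts the lid out of line), and leave the hinge pin, spatula and dropper bottle where they are.

Things in the scene. Friction and masses are not known exactly. Their poses are not given: they have to be found in the camera images.
- dry_box: white sample dry box, fixed to the bench, 120 (x) x 160 (y) mm, walls 8 mm, solid rim 80 mm above the bench. Origin: centre of its underside on the bench; x points to its back (hinge side), y to its left, z up. Its open-topped compartment, 104 x 144 mm inside, holds a glass dish and vials that stay 16 mm or more below the rim
- seal (a joint): squeeze of the black rubber seal that runs round the top of the box's rim, m: 0 free, standing 6 mm proud of the rim; it pushes back with about 3 N per mm. The knuckle holes are in line at 5 mm of squeeze (about 15 N, of which the lid's own weight gives 3); at 6 mm the lid meets the solid rim
- box_bore (a point): point on the hinge axis of the box, midway between its two fixed steel knuckles (tubes 16 mm outside, hole 9 mm, 30 mm long, with a 55 mm gap between them), 70 mm behind the box centre and 81.5 mm above the bench; axes as the box's, the hinge axis is y
- drawer (a joint): how far the drawer in the front of the box is out, m: 0 fully home, at most 0.06; it slides along the box's x axis, opens towards -x of the box, with about 1.5 N of friction
- drawer_pull (a point): middle of the outer (front) face of the drawer's steel bow handle, a 9 mm round bar 54 mm long along the box's y, 27.5 mm above the bench; the handle stands 31 mm out from the drawer front, which stands 6 mm out from the box when home. The drawer front is 156 mm wide and reaches from 10 to 38 mm above the bench
- lid: loose lid, about 0.3 kg, lying right way up on its lip: white plate 120 (x) x 160 (y) x 6 mm, under it a tapered lip 16 mm deep (101 x 141 mm at its root, 94 x 134 at its lower edge) that goes inside the rim. Origin: centre of the lip's lower edge; x points to its hinge side, y left, z up. Fits one way: its x along the box's x. Origin above bench: 70 mm on the bare seal, 65 in line, 64 on the rim
- lid_bore (a point): centre of the lid's steel hinge knuckle (tube 16 mm outside, hole 9 mm, 50 mm long along y), 70 mm behind the lid's origin and 16.5 mm above it; axes as the lid's. In line for the 6 mm pin it coincides with box_bore
- lid_grip (a point): middle of the bar of the lid's handle: steel, 12 mm thick (x) and 12 mm high, 80 mm long along y, with posts under its ends leaving 60 mm clear between them; 49 mm above the lid's origin and 27 mm above the plate's top face, straight above the lid's origin
- hinge_pin: loose steel pin, 6 mm rod 130 mm long with one end bent over 24 mm, lying on the bench; origin at the middle of the rod, on the bench. Not to be moved
- spatula: steel spatula, 19 x 176 x 8 mm, lying on the bench; origin at its middle, on the bench, its length along its y axis. Not to be moved
- dropper: amber dropper bottle with black bulb, 33 mm wide and 107 mm high, standing; origin at the centre of its underside. Not to be moved

How it is judged:
On the way, in this order (a step that is already met when the one before it is completed fails the run):
1. the drawer is pushed home (within 2.5 mm) (value of joint drawer below 0.0025 m), for 0.2 s.
2. the lid is lifted clear of the bench in the fingers (by 40 mm or more) (height (world z) of lid above 0.04 m and contact force between the fingers and lid above 2 N), for 0.2 s.
At the end, for the whole second after the job is handed in: The drawer is home within 2.5 mm; the lid's knuckle lies between the box's two (4 mm along the axis) with the holes in line: within 2.2 mm to front or back, 2 mm up or down and 0.04 rad; the lid is at rest, held by the fingers and pressed on the box and its seal with more than 6 N (value of joint drawer below 0.0025 m and x of lid_bore in the frame of box_bore between -0.0022 and 0.0022 m and z of lid_bore in the frame of box_bore between -0.002 and 0.002 m and y of lid_bore in the frame of box_bore between -0.004 and 0.004 m and angle between the y axis of lid_bore and the y axis of box_bore, either way round below 0.04 rad and contact force between the fingers and lid above 2 N and contact force between lid and dry_box above 6 N and linear speed of lid below 0.01 m/s); the arm keeps its last pose, push and grip.
It fails at once if hinge pin, spatula or dropper bottle moved by more than 30 mm, or the bottle tipped (distance of any of hinge_pin, spatula, dropper from where it was at the start of the episode above 0.03 m or angle between dropper's own z axis and vertical above 0.5 rad).
It also fails if it takes over 58 s, if anything falls off the work surface, if the arm or the gripper's body presses on something with over 40 N, if the wrist force passes 120 N, or if a joint passes its speed limit or range.

## Working session

There is one attempt and no reset: what is moved stays moved. The work goes in short steps, Python scripts to look and compute and a tool call to move; the robot and the scene stay as the last step left them, time stands still between calls to the robot, and variables do not carry over. Pictures are saved under pics/ and viewed, and the job is handed in when it is done.

Besides the shell and the picture viewer there is one more tool, called after ">>>" as name([rows], argument=value, ...), one row to a line, values as JSON. send_rows: Moves the arm, as the interface text tells. Its arguments: {"type":"object","properties":{"deltas":{"type":"array","items":{"type":"object","properties":{"grip":{"type":"number"},"translation":{"type":"array","items":{"type":"number"}},"twist":{"type":"array","items":{"type":"number"}}}}}},"required":["deltas"]}

```bash
mkdir -p pics; cat > h.py <<'E'
import numpy as np,cv2,json
from workcell import bot,camera
def snap(n,tag):
    c=camera(n); cv2.imwrite(f'pics/{tag}.png',c['color'])
    json.dump({k:np.array(c[k]).tolist() for k in('intrinsics','xyz','rotation')},open(f'pics/{tag}.json','w')); return c
def load(tag):
    c=json.load(open(f'pics/{tag}.json')); c={k:np.array(v) for k,v in c.items()}; c['color']=cv2.imread(f'pics/{tag}.png');return c
def R(c):
    r=np.array(c['rotation']); 
    if r.shape==(4,):
        from scipy.spatial.transform import Rotation as Ro; r=Ro.from_quat(r).as_matrix()
    return r
def ray(c,u,v,z):
    d=R(c)@np.linalg.inv(c['intrinsics'])@np.array([u,v,1.]); o=np.array(c['xyz']); return o+d*(z-o[2])/d[2]
def proj(c,p):
    q=np.array(c['intrinsics'])@(R(c).T@(np.array(p)-c['xyz'])); return q[:2]/q[2]
E
python3 - <<'E'
from h import *
for n in('side','top','wrist'):
    c=snap(n,n+'0'); print(n,c['xyz'],np.round(c['rotation'],3),c['intrinsics'])
print(bot.get_obs())
E
```

```text
side [0.39727435 0.72562629 0.56562179] [-0.07   0.865 -0.495  0.027] [[477.23949296   0.         334.3549577 ]
 [  0.         477.23949296 243.20655194]
 [  0.           0.           1.        ]]
top [ 0.40060464 -0.06917861  0.93733746] [-0.7    0.711 -0.042  0.052] [[490.74526588   0.         316.78476876]
 [  0.         490.74526588 235.67862955]
 [  0.           0.           1.        ]]
wrist [0.04800934 0.50193229 0.37339263] [0.775 0.617 0.082 0.105] [[338.91549185   0.         318.09371421]
 [  0.         338.91549185 237.81081938]
 [  0.           0.           1.        ]]
{'clock': 0.15, 'joint_pos': array([ 1.34499227e+00,  2.41270452e-01,  4.05838580e-03,  1.33518841e+00,
       -6.49955187e-06,  1.57078845e+00]), 'joint_vel': array([ 2.23456928e-03, -2.34478399e-03,  3.90454268e-03, -8.51079797e-04,
        6.61583890e-04,  6.31196703e-05]), 'tau': array([ 1.13381797e-03, -3.72636437e+01,  2.52637357e+01,  1.24130023e-02,
        3.43255476e-05,  7.94336223e-07]), 'eef_pos': array([0.11184335, 0.48685573, 0.23061163]), 'tool_rot': array([ 1.12658372e-01,  9.93633458e-01, -7.97331794e-04, -8.71374105e-05]), 'ft_force': array([-0.93322881, -0.6521814 ,  0.34433031]), 'ft_torque': array([ 0.04111061, -0.03302309, -0.01830674]), 'grip_width': 0.0851563239154477}
```

View pics/top0.png

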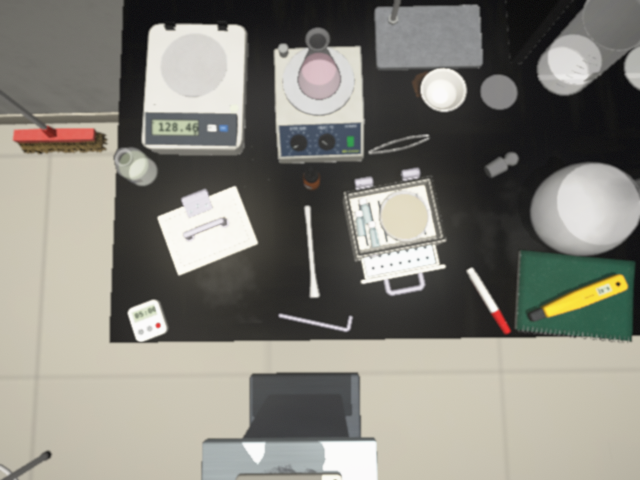

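View pics/side0.png

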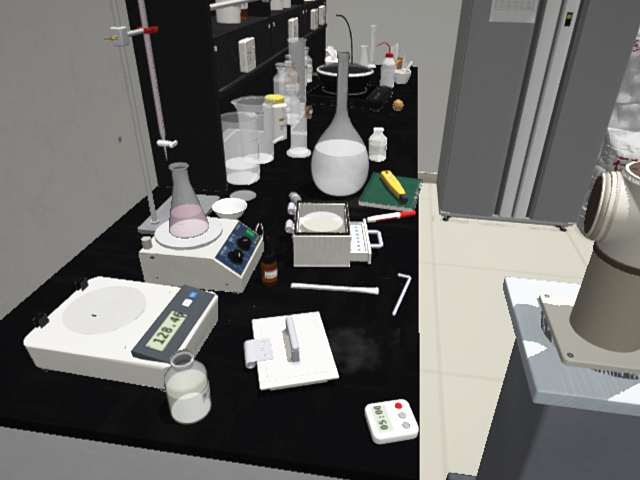

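View pics/wrist0.png

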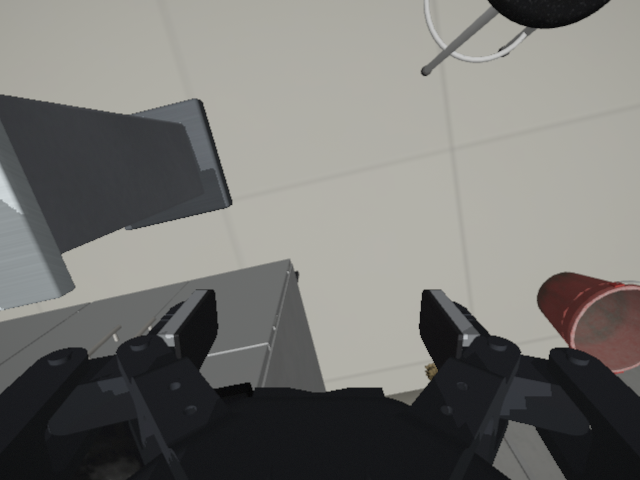

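```bash
python3 - <<'E'
from h import *
c=load('top0');s=load('side0')
print(proj(c,[0,0,0]),proj(c,[.112,.487,.23]),proj(c,[.3,.2,0]),proj(c,[.3,-.2,0]))
a=cv2.resize(c['color'][160:310,330:460],None,fx=4,fy=4,interpolation=cv2.INTER_CUBIC)
b=cv2.resize(c['color'][175:285,145:270],None,fx=5,fy=5,interpolation=cv2.INTER_CUBIC)
d=cv2.resize(s['color'][185:275,280:390],None,fx=6,fy=6,interpolation=cv2.INTER_CUBIC)
cv2.imwrite('pics/a.png',a);cv2.imwrite('pics/b.png',b);cv2.imwrite('pics/d.png',d)
E
```

```text
[289.07617302 528.46795145] [-80.06778824 521.07638241] [181.19930905 357.92459676] [395.21064986 355.03191832]
```

View pics/a.png

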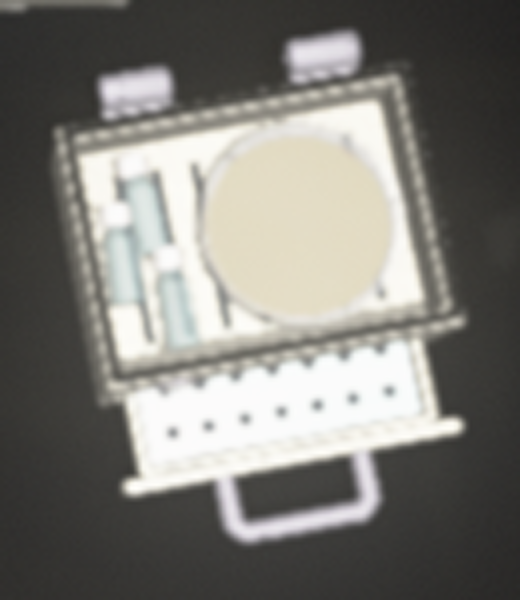

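View pics/b.png

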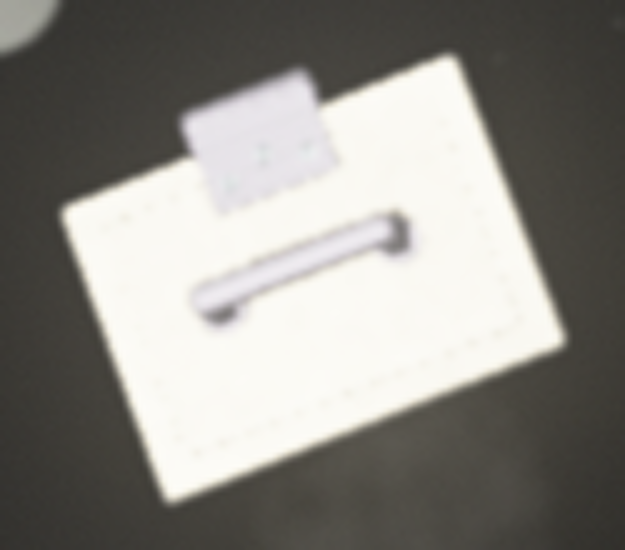

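View pics/d.png

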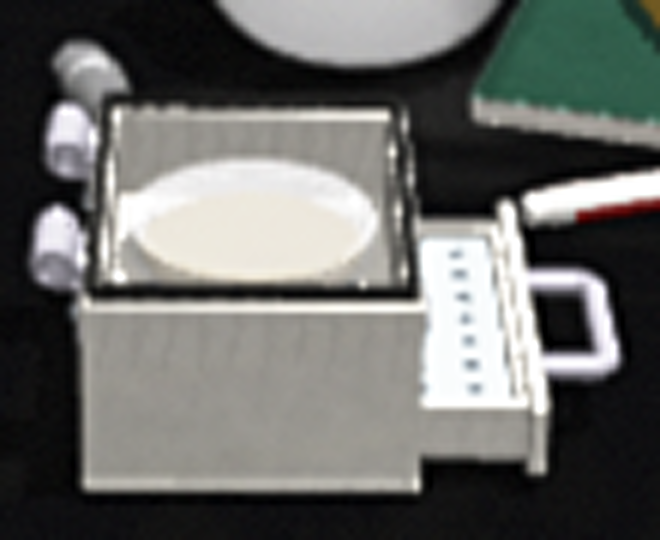

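```bash
python3 - <<'E'
from h import *
c=load('top0')
f=lambda x,y:(330+(x+.5)/4-.5,160+(y+.5)/4-.5)
# box: dark seal outer corners
P=np.array([ray(c,*f(x,y),.083)[:2] for x,y in[(58,132),(405,78),(455,316),(106,400)]])
print('box corners',P.round(4),P.mean(0),[np.linalg.norm(P[i]-P[(i+1)%4]).round(4) for i in range(4)])
yaw=[np.degrees(np.arctan2(*(P[i]-P[j])[::-1])) for i,j in((0,3),(1,2))]; yy=[np.degrees(np.arctan2(*(P[i]-P[j])[::-1]))-90 for i,j in((0,1),(3,2))];print(yaw,yy)
kl=ray(c,*f(138,92),.0895)[:2];kr=ray(c,*f(325,54),.0895)[:2];print('knuckles',kl,kr,(kl+kr)/2,np.linalg.norm(kl-kr),np.degrees(np.arctan2(*(kl-kr)[::-1]))-90)
print('pull',ray(c,*f(305,531),.0275))
# lid
g=c['color'][175:285,145:270]; g=cv2.resize(g,None,fx=5,fy=5,interpolation=cv2.INTER_CUBIC)
hsv=cv2.cvtColor(g,cv2.COLOR_BGR2HSV)
h=lambda x,y:(145+(x+.5)/5-.5,175+(y+.5)/5-.5)
L=np.array([ray(c,*h(x,y),.022)[:2] for x,y in[(63,210),(455,53),(567,343),(168,504)]])
print('lid',L.round(4),L.mean(0),[np.linalg.norm(L[i]-L[(i+1)%4]).round(4) for i in range(4)])
print([np.degrees(np.arctan2(*(L[i]-L[j])[::-1])) for i,j in((0,3),(1,2))],[np.degrees(np.arctan2(*(L[i]-L[j])[::-1]))-90 for i,j in((0,1),(3,2))])
e1=ray(c,*h(205,297),.055)[:2];e2=ray(c,*h(392,228),.055)[:2];print('handle',e1,e2,(e1+e2)/2,np.linalg.norm(e1-e2),np.degrees(np.arctan2(*(e1-e2)[::-1]))-90)
for n,p in dict(drop=(311,180),sp1=(308,208),sp2=(314,296),pin1=(281,317),pin2=(348,330),pin3=(351,318)).items(): print(n,ray(c,*p,.0).round(3))
E
```

```text
box corners [[ 0.5918 -0.108 ]
 [ 0.6136 -0.2627]
 [ 0.5066 -0.2796]
 [ 0.4722 -0.1263]] [ 0.54606259 -0.19415258] [np.float64(0.1562), np.float64(0.1083), np.float64(0.1571), np.float64(0.121)]
[np.float64(8.678193890034171), np.float64(8.987909884978428)] [np.float64(7.992935721839416), np.float64(12.63045438169084)]
knuckles [ 0.60778125 -0.14343342] [ 0.62345904 -0.22646566] [ 0.61562014 -0.18494954] 0.08449938391684106 10.692461099655745
pull [ 0.41513382 -0.21976133  0.0275    ]
lid [[0.5654 0.2453]
 [0.6237 0.0963]
 [0.5113 0.0533]
 [0.4531 0.2026]] [0.53838885 0.1493834 ] [np.float64(0.16), np.float64(0.1204), np.float64(0.1603), np.float64(0.1201)]
[np.float64(20.80427204651357), np.float64(20.953325070562833)] [np.float64(21.392486465190956), np.float64(21.271597801760848)]
handle [0.52636489 0.18103473] [0.55067788 0.11296075] [0.53852139 0.14699774] 0.07228546412867418 19.654468454716067
drop [ 0.637 -0.048 -0.   ]
sp1 [ 0.581 -0.041  0.   ]
sp2 [ 0.411 -0.05   0.   ]
pin1 [0.373 0.013 0.   ]
pin2 [ 0.347 -0.113  0.   ]
pin3 [ 0.369 -0.119  0.   ]
```

```bash
cat >> h.py <<'E'
from scipy.spatial.transform import Rotation as Ro
def go(p,phi):
    o=bot.get_obs(); r=Ro.from_quat(o['tool_rot'])
    a=np.radians(phi); y=np.array([np.cos(a),np.sin(a),0]); z=np.array([0,0,-1.]); T=np.c_[np.cross(y,z),y,z]
    t=r.inv().apply(np.array(p)-o['eef_pos']); w=(r.inv()*Ro.from_matrix(T)).as_rotvec(degrees=True)
    print('t',o['clock'].__round__(2),'tcp',o['eef_pos'].round(4),'F',o['ft_force'].round(1),'w',round(o['grip_width'],4),'yaz',np.degrees(np.arctan2(*r.as_matrix()[:2,1][::-1])).round(2))
    n=max(np.linalg.norm(t)/.0625,np.linalg.norm(w)/10.7); print('trans',t.round(4),'twist',w.round(2),'rows',n.round(1)); return t,w
E
python3 -c "
from h import *
go([.38,-.226,.16],9.5)"
```

```text
t 0.15 tcp [0.1118 0.4869 0.2306] F [-0.9 -0.7  0.3] w 0.0852 yaz 77.06
trans [-0.4209 -0.6346  0.0716] twist [-8.000e-02  5.000e-02  6.756e+01] rows 12.2
```

>>> send_rows([
  {"grip":0,"translation":[-0.03,-0.05,0],"twist":[0,0,5]},
  {"grip":0,"translation":[-0.063,-0.095,0],"twist":[0,0,12]},
  {"grip":0,"translation":[-0.096,-0.145,0],"twist":[0,0,19]},
  {"grip":0,"translation":[-0.13,-0.195,0],"twist":[0,0,26]},
  {"grip":0,"translation":[-0.16,-0.245,0],"twist":[0,0,33]},
])

```text
clock: 0.78
eef_pos: [0.2131, 0.2104, 0.2309]
tool_rot: [0.392, 0.92, -0.001, 0.0]
ft_force: [1.2, 0.9, 1.5]
grip_width: -0.0001
```

```bash
python3 -c "
from h import *
go([.38,-.226,.16],9.5)"
```

```text
t 0.78 tcp [0.2131 0.2104 0.2309] F [1.2 0.9 1.5] w -0.0001 yaz 43.88
trans [-0.4301 -0.1822  0.0717] twist [-3.000e-02  9.000e-02  3.438e+01] rows 7.6
```

>>> send_rows([
  {"grip":0,"translation":[-0.05,-0.02,0],"twist":[0,0,5]},
  {"grip":0,"translation":[-0.105,-0.045,0],"twist":[0,0,10]},
  {"grip":0,"translation":[-0.16,-0.068,0],"twist":[0,0,15]},
  {"grip":0,"translation":[-0.215,-0.09,0],"twist":[0,0,22]},
  {"grip":0,"translation":[-0.27,-0.115,0],"twist":[0,0,28]},
])

```text
clock: 1.4
eef_pos: [0.3178, -0.0659, 0.2316]
tool_rot: [0.604, 0.797, -0.0, 0.001]
ft_force: [0.8, 1.6, -0.1]
grip_width: -0.0002
```

```bash
python3 -c "
from h import *
go([.38,-.226,.16],9.5)"
```

```text
t 1.4 tcp [ 0.3178 -0.0659  0.2316] F [ 0.8  1.6 -0.1] w -0.0002 yaz 15.65
trans [-0.1708  0.0166  0.0719] twist [0.08 0.1  6.15] rows 3.0
```

>>> send_rows([
  {"grip":0,"translation":[-0.05,0.005,0.015],"twist":[0,0,2]},
  {"grip":0,"translation":[-0.1,0.01,0.04],"twist":[0,0,4]},
  {"grip":0,"translation":[-0.145,0.014,0.06],"twist":[0,0,6.1]},
  {"grip":0,"translation":[-0.171,0.0166,0.072],"twist":[0,0,6.1]},
  {"grip":0,"translation":[-0.171,0.0166,0.072],"twist":[0,0,6.1]},
])

```text
clock: 2.02
eef_pos: [0.3795, -0.2271, 0.1585]
tool_rot: [0.647, 0.763, -0.0, -0.0]
ft_force: [-0.8, 0.4, 0.5]
grip_width: 0.0001
```

```bash
python3 -c "
from h import *
snap('wrist','w1');snap('top','t1');snap('side','s1')
go([.38,-.226,.018],9.5)"
```

```text
t 2.17 tcp [ 0.3796 -0.2254  0.1601] F [0.3 0.6 0.8] w 0.0001 yaz 9.58
trans [-0.0005  0.0002  0.1421] twist [0.06 0.06 0.08] rows 2.3
```

View pics/w1.png

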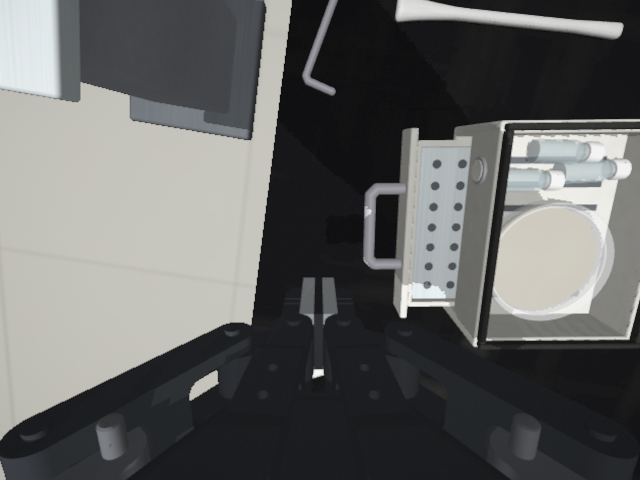

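View pics/s1.png

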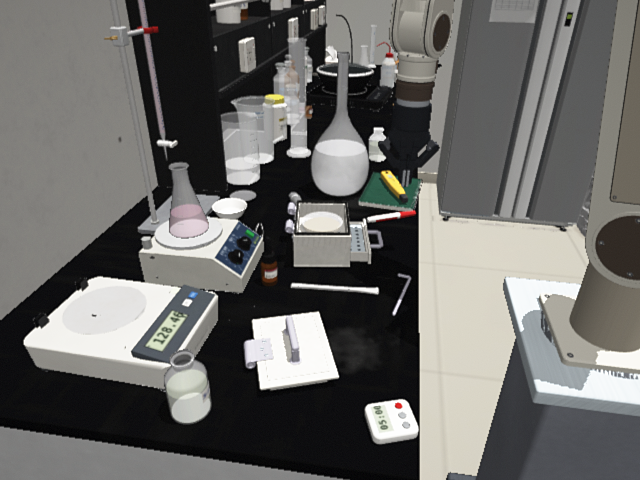

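```bash
python3 -c "
from h import *
print(bot.get_obs()['joint_pos'].round(2))
go([.377,-.2262,.16],99.5)
c=load('w1')
f=[(369,190),(369,226),(369,262)]
for p in f: print('bar front?',ray(c,p[0]-5,p[1],.0275).round(4))
E=dict(bl=(638,121),fl=(505,124),fr=(480,344),br=(638,344))
for k,v in E.items(): print(k,ray(c,*v,.086).round(4))
"
```

```text
[-0.54  0.17 -0.27  1.12 -0.    0.87]
t 2.17 tcp [ 0.3796 -0.2254  0.1601] F [0.3 0.6 0.8] w 0.0001 yaz 9.58
trans [-0.0004 -0.0027  0.0001] twist [  0.     0.09 -89.92] rows 8.4
bar front? [ 0.4119 -0.1895  0.0275]
bar front? [ 0.4178 -0.2187  0.0275]
bar front? [ 0.424  -0.2497  0.0275]
bl [ 0.5574 -0.116   0.086 ]
fl [ 0.479  -0.1306  0.086 ]
fr [ 0.5071 -0.2784  0.086 ]
br [ 0.6194 -0.2599  0.086 ]
```

>>> send_rows([
  {"grip":0,"translation":[0,0,0.0],"twist":[0,0,-10]},
  {"grip":0,"translation":[0,0,0.0],"twist":[0,0,-20]},
  {"grip":0,"translation":[0,0,0.0],"twist":[0,0,-30]},
  {"grip":0,"translation":[0,0,0.0],"twist":[0,0,-40]},
  {"grip":0,"translation":[0,0,0.0],"twist":[0,0,-50]},
])

```text
clock: 2.8
eef_pos: [0.3796, -0.2243, 0.1611]
tool_rot: [0.259, 0.966, -0.0, 0.001]
ft_force: [-0.3, -0.0, 0.3]
grip_width: 0.0003
```

```bash
python3 -c "
from h import *
print(bot.get_obs()['joint_pos'].round(2))
go([.378,-.2255,.1],99.5)
"
```

```text
[-0.53  0.17 -0.28  1.12  0.   -0.01]
t 2.8 tcp [ 0.3796 -0.2243  0.1611] F [-0.3 -0.   0.3] w 0.0003 yaz 60.01
trans [ 0.001  -0.0019  0.0611] twist [ -0.05   0.16 -39.49] rows 3.7
```

>>> send_rows([
  {"grip":0,"translation":[0,0,0.01],"twist":[0,0,-10]},
  {"grip":0,"translation":[0,0,0.02],"twist":[0,0,-20]},
  {"grip":0,"translation":[0,0,0.04],"twist":[0,0,-30]},
  {"grip":0,"translation":[0.001,-0.002,0.06],"twist":[0,0,-40.5]},
  {"grip":0,"translation":[0.001,-0.002,0.06],"twist":[0,0,-40.5]},
])

```text
clock: 3.42
eef_pos: [0.3768, -0.224, 0.1007]
tool_rot: [-0.091, 0.996, -0.0, 0.0]
ft_force: [-0.2, -0.0, -0.1]
grip_width: -0.0001
```

```bash
python3 -c "
from h import *
go([.378,-.2265,.018],100.5)
c=snap('wrist','w2')
"
```

```text
t 3.42 tcp [ 0.3768 -0.224   0.1007] F [-0.2 -0.  -0.1] w -0.0001 yaz 100.48
trans [-0.0007 -0.0027  0.0827] twist [-0.01  0.03 -0.02] rows 1.3
```

View pics/w2.png

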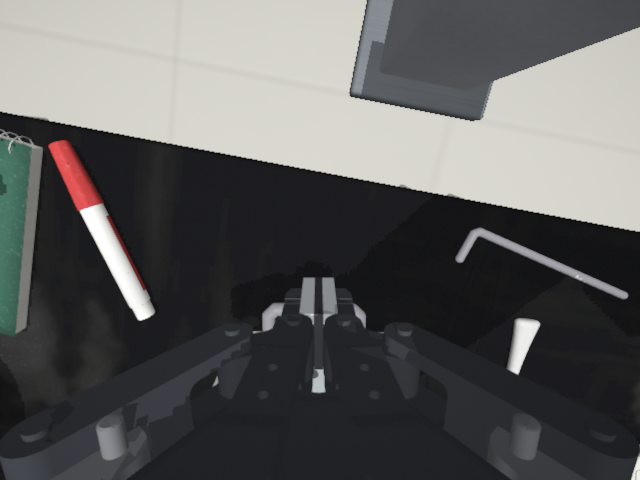

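>>> send_rows([
  {"grip":0,"translation":[0,-0.001,0.03],"twist":[0,0,0]},
  {"grip":0,"translation":[0,-0.002,0.06],"twist":[0,0,0]},
  {"grip":0,"translation":[0,-0.002,0.082],"twist":[0,0,0]},
  {"grip":0,"translation":[-0.005,-0.002,0.082],"twist":[0,0,0]},
  {"grip":0,"translation":[-0.01,-0.002,0.082],"twist":[0,0,0]},
])

```text
clock: 4.1
eef_pos: [0.3897, -0.2253, 0.0211]
tool_rot: [-0.09, 0.996, -0.001, 0.002]
ft_force: [0.1, 0.0, -0.1]
grip_width: 0.0002
```

```bash
python3 -c "
from h import *
d=np.array([np.cos(np.radians(10.5)),np.sin(np.radians(10.5))])
B=np.array([.5466,-.1965]); print('home tcp', B-d*108)if 0 else print('home tcp',B-d*.108)
go(list(B-d*.108)+[.018],100.5)
"
```

```text
home tcp [ 0.44040847 -0.21618144]
t 4.1 tcp [ 0.3897 -0.2253  0.0211] F [ 0.1  0.  -0.1] w 0.0002 yaz 100.37
trans [-0.0515 -0.0002  0.0033] twist [-0.18  0.24 -0.13] rows 0.8
```

>>> send_rows([
  {"grip":0,"translation":[-0.008,0,0.002],"twist":[0,0,0]},
  {"grip":0,"translation":[-0.016,0,0.002],"twist":[0,0,0]},
  {"grip":0,"translation":[-0.024,0,0.002],"twist":[0,0,0]},
  {"grip":0,"translation":[-0.032,0,0.002],"twist":[0,0,0]},
  {"grip":0,"translation":[-0.04,0,0.002],"twist":[0,0,0]},
])

```text
clock: 4.72
eef_pos: [0.4294, -0.2181, 0.0192]
tool_rot: [-0.09, 0.996, -0.001, 0.002]
ft_force: [-1.9, -1.1, -0.1]
grip_width: -0.0006
```

```bash
python3 -c "
from h import *
go([.4404,-.2162,.018],100.5)
"
```

```text
t 4.72 tcp [ 0.4294 -0.2181  0.0192] F [-1.9 -1.1 -0.1] w -0.0006 yaz 100.36
trans [-0.0112 -0.0001  0.0013] twist [-0.19  0.21 -0.14] rows 0.2
```

Pushing (about 1.9 N, friction). Continue slowly until it stops.

>>> send_rows([
  {"grip":0,"translation":[-0.003,0,0.001],"twist":[0,0,0]},
  {"grip":0,"translation":[-0.006,0,0.001],"twist":[0,0,0]},
  {"grip":0,"translation":[-0.009,0,0.001],"twist":[0,0,0]},
  {"grip":0,"translation":[-0.011,0,0.001],"twist":[0,0,0]},
])

```text
clock: 5.22
eef_pos: [0.44, -0.216, 0.018]
tool_rot: [-0.09, 0.996, -0.001, 0.002]
ft_force: [-1.3, -1.2, -0.4]
grip_width: -0.0
```

```bash
python3 -c "
from h import *
go([.4404,-.2162,.018],100.5)
c=snap('side','s3')
cv2.imwrite('pics/s3c.png',cv2.resize(c['color'][185:275,280:440],None,fx=5,fy=5,interpolation=cv2.INTER_CUBIC))
"
```

```text
t 5.22 tcp [ 0.44  -0.216  0.018] F [-1.3 -1.2 -0.4] w -0.0 yaz 100.35
trans [-0.0003 -0.0003  0.    ] twist [-0.17  0.18 -0.15] rows 0.0
```

View pics/s3c.png

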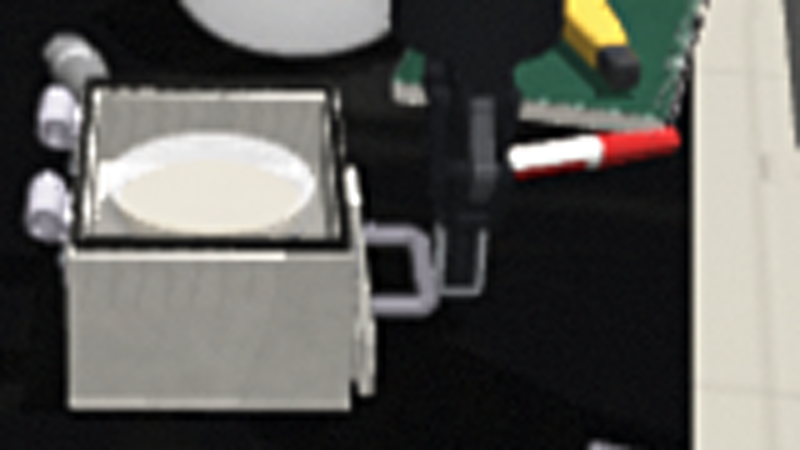

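Almost home; push on until the force rises.

>>> send_rows([
  {"grip":0,"translation":[-0.002,0,0],"twist":[0,0,0]},
  {"grip":0,"translation":[-0.004,0,0],"twist":[0,0,0]},
  {"grip":0,"translation":[-0.006,0,0],"twist":[0,0,0]},
])

```text
clock: 5.65
eef_pos: [0.444, -0.2152, 0.0179]
tool_rot: [-0.09, 0.996, -0.002, -0.0]
ft_force: [-9.2, -2.8, 6.5]
grip_width: -0.0002
```

>>> send_rows([
  {"grip":0,"translation":[-0.002,0,0],"twist":[0,0,0]},
  {"grip":0,"translation":[-0.002,0,0],"twist":[0,0,0]},
])

```text
clock: 5.9
eef_pos: [0.4439, -0.2152, 0.0179]
tool_rot: [-0.089, 0.996, -0.002, -0.003]
ft_force: [-7.5, -2.8, 5.1]
grip_width: -0.0001
```

```bash
python3 -c "
from h import *
go([.4404,-.2162,.018],100.5)
c=snap('side','s4')
cv2.imwrite('pics/s4c.png',cv2.resize(c['color'][185:275,280:440],None,fx=5,fy=5,interpolation=cv2.INTER_CUBIC))
"
```

```text
t 5.9 tcp [ 0.4439 -0.2152  0.0179] F [-7.5 -2.8  5.1] w -0.0001 yaz 100.26
trans [ 0.0036 -0.0003 -0.0001] twist [-0.21 -0.32 -0.24] rows 0.1
```

View pics/s4c.png

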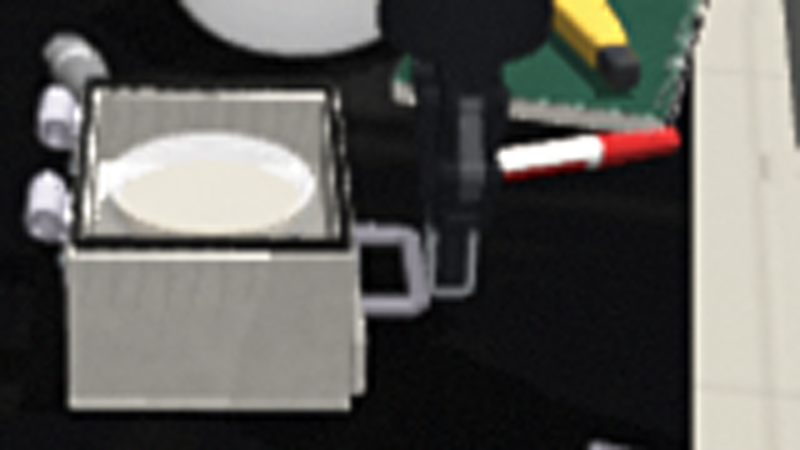

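>>> send_rows([
  {"grip":0,"translation":[0.02,0,0],"twist":[0,0,0]},
  {"grip":0,"translation":[0.03,0,-0.05],"twist":[0,0,4]},
  {"grip":0.5,"translation":[0.03,0,-0.1],"twist":[0,0,14]},
  {"grip":1,"translation":[0.0,-0.01,-0.16],"twist":[0,0,24]},
  {"grip":1,"translation":[-0.04,-0.02,-0.2],"twist":[0,0,34]},
])

```text
clock: 6.58
eef_pos: [0.4889, -0.227, 0.2212]
tool_rot: [0.209, 0.978, -0.003, 0.0]
ft_force: [2.2, -0.6, -0.7]
grip_width: 0.0544
```

```bash
python3 -c "
from h import *
go([.50,-.26,.26],10.5)
"
```

```text
t 6.58 tcp [ 0.4889 -0.227   0.2212] F [ 2.2 -0.6 -0.7] w 0.0544 yaz 65.88
trans [-0.0236 -0.0258 -0.0387] twist [-0.22  0.23 55.38] rows 5.2
```

>>> send_rows([
  {"grip":1,"translation":[-0.004,-0.004,-0.01],"twist":[0,0,10.5]},
  {"grip":1,"translation":[-0.01,-0.01,-0.02],"twist":[0,0,21]},
  {"grip":1,"translation":[-0.02,-0.02,-0.03],"twist":[0,0,31.5]},
  {"grip":1,"translation":[-0.024,-0.025,-0.039],"twist":[0,0,42]},
  {"grip":1,"translation":[-0.024,-0.025,-0.039],"twist":[0,0,52.5]},
])

```text
clock: 7.2
eef_pos: [0.502, -0.2599, 0.2614]
tool_rot: [0.622, 0.783, -0.001, 0.003]
ft_force: [0.1, 0.7, 0.1]
grip_width: 0.0854
```

>>> send_rows([
  {"grip":1,"translation":[0,0,0],"twist":[0,0,3]},
  {"grip":1,"translation":[0,0,0],"twist":[0,0,3]},
])

```text
clock: 7.45
eef_pos: [0.5026, -0.2597, 0.2616]
tool_rot: [0.642, 0.766, -0.001, 0.003]
ft_force: [-0.3, 0.1, -0.9]
grip_width: 0.0854
```

```bash
python3 -c "
from h import *
snap('wrist','w5'); go([.5385,.148,.2],21)
"
```

```text
t 7.5 tcp [ 0.5024 -0.2597  0.2615] F [0.1 0.5 0.4] w 0.0854 yaz 10.09
trans [0.3954 0.1068 0.0594] twist [  0.12   0.35 -10.91] rows 6.6
```

View pics/w5.png

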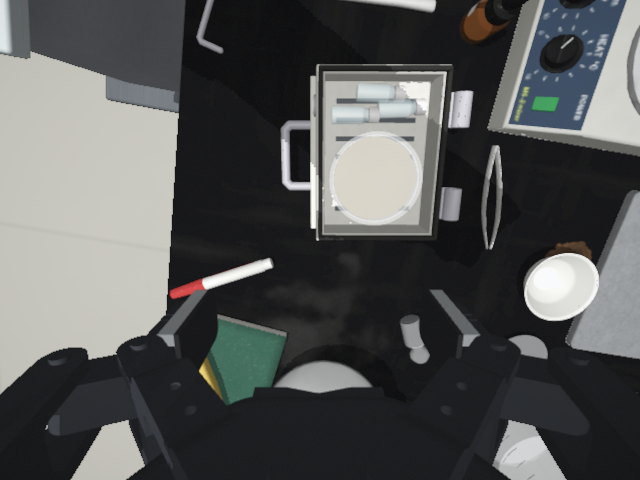

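```bash
python3 -c "
from h import *
c=load('w5')
cv2.imwrite('pics/w5c.png',cv2.resize(c['color'][55:250,270:490],None,fx=3.6,fy=3,interpolation=cv2.INTER_CUBIC)[:600,:800])
cv2.imwrite('pics/w5c.png',cv2.resize(c['color'][55:250,270:490],None,fx=3,fy=3,interpolation=cv2.INTER_CUBIC))
"
```

```text
(no output)
```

View pics/w5c.png

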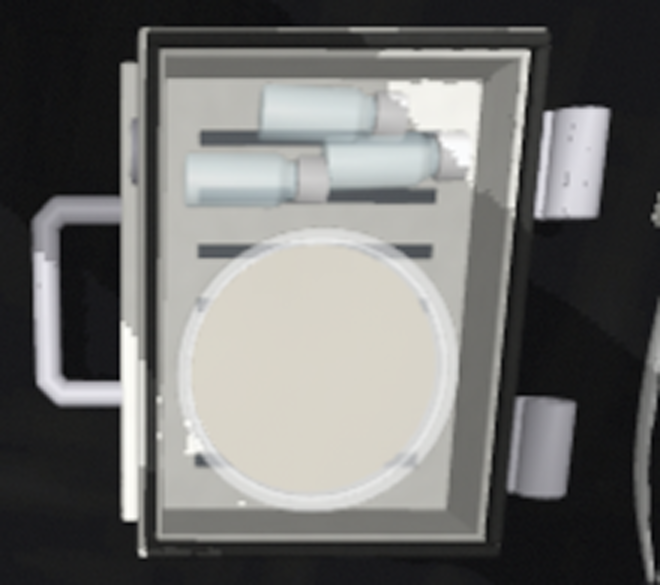

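```bash
python3 -c "
from h import *
c=load('w5'); print(c['xyz'])
f=lambda x,y:(270+(x+.5)/3-.5,55+(y+.5)/3-.5)
def rect(n,pts,z):
    P=np.array([ray(c,*f(*p),z)[:2] for p in pts])
    e=[np.linalg.norm(P[i]-P[(i+1)%4])*1e3 for i in range(4)]
    a=[np.degrees(np.arctan2(*(P[i]-P[j])[::-1])) for i,j in((1,0),(2,3))]+[np.degrees(np.arctan2(*(P[i]-P[j])[::-1]))-90 for i,j in((0,3),(1,2))]
    print(n,P.mean(0).round(4),'edges',np.round(e,1),'yaw',np.round(a,2))
rect('inner.080',[(160,49),(528,51),(486,540),(158,538)],.080)
rect('inner.086',[(160,49),(528,51),(486,540),(158,538)],.086)
rect('outer.086',[(140,29),(548,31),(498,553),(140,555)],.086)
rect('outer.080',[(140,29),(548,31),(498,553),(140,555)],.080)
for z in(.0815,):
  P=[ray(c,*f(*p),z)[:2] for p in[(578,107),(570,217),(546,399),(541,497)]]
  print(np.round(P,4),np.mean(P,0),(P[1]+P[2])/2,[np.linalg.norm(P[i]-P[i+1])for i in range(3)],np.degrees(np.arctan2(*(P[0]-P[3])[::-1]))-90)
print(ray(c,*f(36,300),.0275))
"
```

```text
[ 0.49137848 -0.19333316  0.40410955]
inner.080 [ 0.5522 -0.196 ] edges [107.3 147.6 108.4 147.3] yaw [ 9.79  9.61 10.   10.44]
inner.086 [ 0.551  -0.1959] edges [105.3 144.9 106.4 144.5] yaw [ 9.79  9.61 10.   10.44]
outer.086 [ 0.5505 -0.1959] edges [116.2 154.5 116.6 155.4] yaw [ 9.82 10.3   9.95 10.09]
outer.080 [ 0.5516 -0.196 ] edges [118.4 157.4 118.8 158.4] yaw [ 9.82 10.3   9.95 10.09]
[[ 0.6101 -0.1266]
 [ 0.6166 -0.1568]
 [ 0.6247 -0.211 ]
 [ 0.6319 -0.242 ]] [ 0.62082894 -0.18412579] [ 0.62062876 -0.18390958] [np.float64(0.03080839582777769), np.float64(0.054880555145611944), np.float64(0.03182743539441841)] 10.713473497832922
[ 0.456144   -0.21161734  0.0275    ]
```

>>> send_rows([
  {"grip":1,"translation":[0.05,0.015,0],"twist":[0,0,-2]},
  {"grip":1,"translation":[0.11,0.03,0],"twist":[0,0,-5]},
  {"grip":1,"translation":[0.17,0.05,0],"twist":[0,0,-8]},
  {"grip":1,"translation":[0.23,0.065,0],"twist":[0,0,-11]},
  {"grip":1,"translation":[0.29,0.08,0],"twist":[0,0,-11]},
])

```text
clock: 8.12
eef_pos: [0.5304, 0.0421, 0.2602]
tool_rot: [0.565, 0.825, -0.001, 0.003]
ft_force: [1.1, -0.0, 0.5]
grip_width: 0.0854
```

```bash
python3 -c "
from h import *
go([.54,.085,.26],21)
"
```

```text
t 8.12 tcp [0.5304 0.0421 0.2602] F [ 1.1 -0.   0.5] w 0.0854 yaz 21.17
trans [0.0365 0.0244 0.0001] twist [0.15 0.35 0.17] rows 0.7
```

>>> send_rows([
  {"grip":1,"translation":[0.036,0.024,0],"twist":[0,0,0]},
  {"grip":1,"translation":[0.036,0.024,0],"twist":[0,0,0]},
])

```text
clock: 8.38
eef_pos: [0.54, 0.0878, 0.2598]
tool_rot: [0.562, 0.827, -0.0, 0.003]
ft_force: [-0.7, -1.4, -0.5]
grip_width: 0.085
```

```bash
python3 -c "
from h import *
c=snap('wrist','w6'); go([.54,.148,.2],21)
c=load('w6')
cv2.imwrite('pics/w6c.png',cv2.resize(c['color'][0:260,200:500],None,fx=2.3,fy=2.3,interpolation=cv2.INTER_CUBIC))
"
```

```text
t 8.43 tcp [0.5398 0.0859 0.2598] F [-0.3 -0.8 -0.6] w 0.0858 yaz 21.4
trans [0.0581 0.0227 0.0595] twist [0.14 0.36 0.4 ] rows 1.4
```

View pics/w6.png

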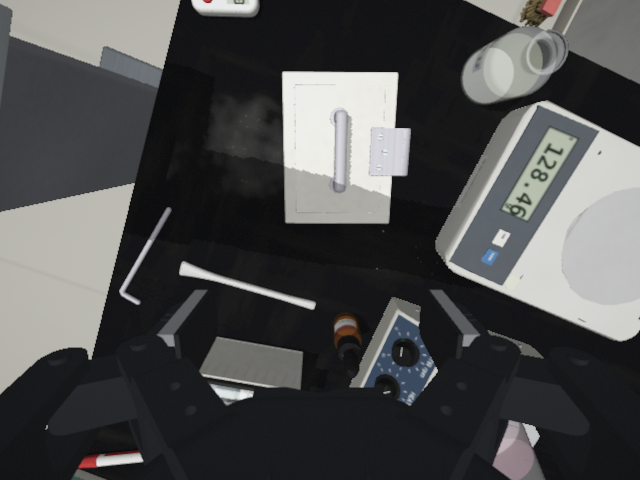

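View pics/w6c.png

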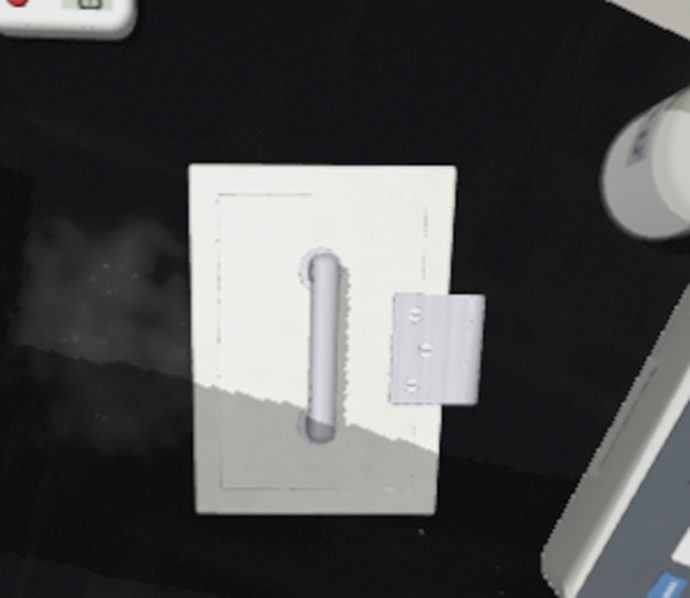

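```bash
python3 -c "
from h import *
c=load('w6')
f=lambda x,y:(200+(x+.5)/2.3-.5,(y+.5)/2.3-.5)
P=np.array([ray(c,*f(*p),.022)[:2] for p in [(189,164),(457,166),(436,514),(197,514)]])
print(P.mean(0),[np.linalg.norm(P[i]-P[(i+1)%4])*1e3 for i in range(4)],[np.degrees(np.arctan2(*(P[i]-P[j])[::-1])) for i,j in((1,0),(2,3))]+[np.degrees(np.arctan2(*(P[i]-P[j])[::-1]))-90 for i,j in((0,3),(1,2))])
e=[ray(c,*f(*p),.055)[:2] for p in[(326,252),(321,442)]];print(e,np.mean(e,0),np.linalg.norm(e[0]-e[1]))
"
```

```text
[0.54139434 0.15093663] [np.float64(119.4808480969237), np.float64(159.23057743306765), np.float64(119.66616140869871), np.float64(159.84805942369738)] [np.float64(21.150240572142003), np.float64(21.446158474995034), np.float64(21.290731629699465), np.float64(21.357383561822004)]
[array([0.52653927, 0.18846633]), array([0.55497932, 0.11419307])] [0.54075929 0.1513297 ] 0.07953209141351862
```

```bash
python3 -c "
from h import *
go([.541,.151,.031],21.3)
"
```

```text
t 8.43 tcp [0.5398 0.0859 0.2598] F [-0.3 -0.8 -0.6] w 0.0858 yaz 21.4
trans [0.0616 0.0243 0.2285] twist [0.14 0.36 0.1 ] rows 3.8
```

>>> send_rows([
  {"grip":0.6,"translation":[0.04,0.015,0.02],"twist":[0,0,0]},
  {"grip":0.6,"translation":[0.061,0.024,0.06],"twist":[0.14,0.36,0.1]},
  {"grip":0.6,"translation":[0.0616,0.0243,0.1],"twist":[0.14,0.36,0.1]},
  {"grip":0.6,"translation":[0.0616,0.0243,0.13],"twist":[0.14,0.36,0.1]},
  {"grip":0.6,"translation":[0.0616,0.0243,0.14],"twist":[0.14,0.36,0.1]},
])

```text
clock: 9.05
eef_pos: [0.5392, 0.1497, 0.1175]
tool_rot: [0.565, 0.825, -0.002, -0.001]
ft_force: [0.5, -0.5, 0.1]
grip_width: 0.0513
```

```bash
python3 -c "
from h import *
go([.541,.151,.031],21.3)
"
```

```text
t 9.05 tcp [0.5392 0.1497 0.1175] F [ 0.5 -0.5  0.1] w 0.0513 yaz 21.22
trans [0.0005 0.0025 0.0865] twist [-0.24 -0.02 -0.08] rows 1.4
```

>>> send_rows([
  {"grip":0.6,"translation":[0.0005,0.0015,0.03],"twist":[-0.2,0,0]},
  {"grip":0.6,"translation":[0.0005,0.0015,0.06],"twist":[-0.2,0,0]},
  {"grip":0.6,"translation":[0.0005,0.0015,0.083],"twist":[-0.2,0,0]},
  {"grip":0.6,"translation":[0.0005,0.0015,0.086],"twist":[-0.2,0,0]},
])

```text
clock: 9.55
eef_pos: [0.5396, 0.1496, 0.0309]
tool_rot: [0.565, 0.825, -0.001, -0.001]
ft_force: [-0.1, -0.2, 0.1]
grip_width: 0.0511
```

```bash
python3 -c "
from h import *
go([.541,.151,.031],21.3);snap('wrist','w7')
"
```

```text
t 9.55 tcp [0.5396 0.1496 0.0309] F [-0.1 -0.2  0.1] w 0.0511 yaz 21.15
trans [ 0.0008  0.0018 -0.0001] twist [-0.15 -0.03 -0.15] rows 0.0
```

View pics/w7.png

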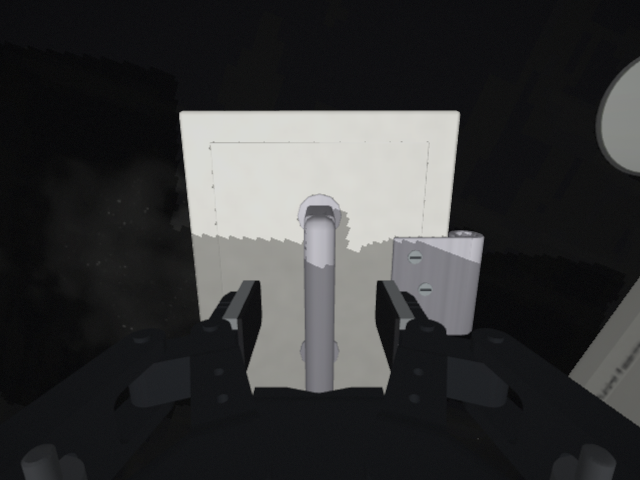

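>>> send_rows([
  {"grip":0.3,"translation":[0.0008,0.0008,0],"twist":[0,0,0]},
  {"grip":0,"translation":[0.0008,0.0008,0],"twist":[0,0,0]},
  {"grip":0,"translation":[0.0008,0.0008,0],"twist":[0,0,0]},
  {"grip":0,"translation":[0.0008,0.0008,0],"twist":[0,0,0]},
  {"grip":0,"translation":[0.0008,0.0008,0],"twist":[0,0,0]},
])

```text
clock: 10.22
eef_pos: [0.5416, 0.151, 0.0331]
tool_rot: [0.565, 0.825, 0.0, 0.0]
ft_force: [-1.7, -1.2, 5.8]
grip_width: 0.0108
```

```bash
python3 -c "
from h import *
go([.541,.151,.031],21.3)
"
```

```text
t 10.22 tcp [0.5416 0.151  0.0331] F [-1.7 -1.2  5.8] w 0.0108 yaz 21.15
trans [ 0.0002 -0.0006  0.0021] twist [ 0.07  0.02 -0.15] rows 0.0
```

>>> send_rows([
  {"grip":0,"translation":[0,0,-0.01],"twist":[0,0,0]},
  {"grip":0,"translation":[0,0,-0.04],"twist":[0,0,0]},
  {"grip":0,"translation":[0,0,-0.08],"twist":[0,0,0]},
  {"grip":0,"translation":[0,0,-0.13],"twist":[0,0,0]},
  {"grip":0,"translation":[0,0,-0.17],"twist":[0,0,0]},
])

```text
clock: 10.85
eef_pos: [0.5413, 0.1511, 0.2051]
tool_rot: [0.565, 0.825, 0.001, 0.001]
ft_force: [0.4, 1.1, -3.7]
grip_width: 0.0105
```

```bash
python3 -c "
from h import *
go([.5505,-.196,.26],10.1);snap('wrist','w8');snap('side','s8')
"
```

```text
t 10.85 tcp [0.5413 0.1511 0.2051] F [ 0.4  1.1 -3.7] w 0.0105 yaz 21.17
trans [-0.327  -0.1166 -0.055 ] twist [1.100e-01 1.000e-02 1.107e+01] rows 5.6
```

View pics/w8.png

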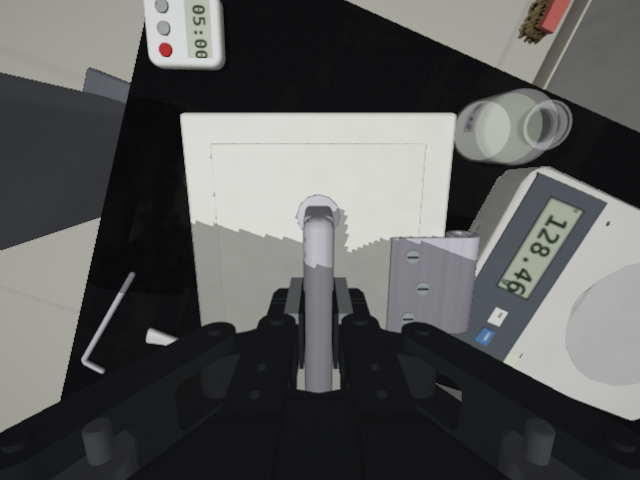

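View pics/s8.png

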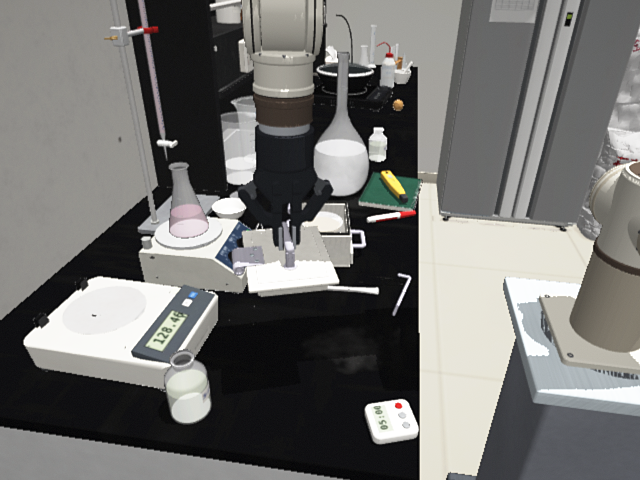

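```bash
python3 -c "
from h import *
c=load('w8');o=bot.get_obs();r=Ro.from_quat(o['tool_rot'])
for z in(.192,.194,.196):
  a,b=[ray(c,*p,z) for p in[(181,113),(456,113)]]
  m=(a+b)/2; print(np.linalg.norm(a-b),r.inv().apply(a-o['eef_pos']).round(4),r.inv().apply(b-o['eef_pos']).round(4),r.inv().apply(m-o['eef_pos']).round(4),np.degrees(np.arctan2(*(b-a)[:2][::-1])))
"
```

```text
0.11924080019787153 [ 0.0801 -0.0615  0.0159] [0.0801 0.0578 0.0173] [ 0.0801 -0.0018  0.0166] 21.133908536145842
0.11771223318783634 [ 0.08   -0.0607  0.0139] [0.0799 0.057  0.0153] [ 0.0799 -0.0018  0.0146] 21.133908536145835
0.11618366617780124 [ 0.0798 -0.0599  0.0119] [0.0797 0.0563 0.0133] [ 0.0798 -0.0018  0.0126] 21.133908536145842
```

>>> send_rows([
  {"grip":0,"translation":[-0.04,-0.015,0],"twist":[0,0,1]},
  {"grip":0,"translation":[-0.095,-0.034,0],"twist":[0,0,3]},
  {"grip":0,"translation":[-0.15,-0.053,0],"twist":[0,0,5.5]},
  {"grip":0,"translation":[-0.205,-0.073,0],"twist":[0,0,8]},
  {"grip":0,"translation":[-0.26,-0.092,0],"twist":[0,0,11]},
])

```text
clock: 11.58
eef_pos: [0.551, -0.1252, 0.206]
tool_rot: [0.642, 0.767, 0.004, 0.002]
ft_force: [1.2, 0.1, -3.2]
grip_width: 0.0109
```

```bash
python3 -c "
from h import *
go([.5523,-.1957,.18],10.1)
"
```

```text
t 11.57 tcp [ 0.551  -0.1252  0.206 ] F [ 1.2  0.1 -3.2] w 0.0109 yaz 10.08
trans [-0.0697 -0.0113  0.0258] twist [ 0.49 -0.14 -0.01] rows 1.2
```

>>> send_rows([
  {"grip":0,"translation":[-0.035,-0.006,0.005],"twist":[0,0,0]},
  {"grip":0,"translation":[-0.065,-0.011,0.02],"twist":[0.2,0,0]},
  {"grip":0,"translation":[-0.0697,-0.0113,0.026],"twist":[0.4,0,0]},
  {"grip":0,"translation":[-0.0697,-0.0113,0.026],"twist":[0.4,0,0]},
])

```text
clock: 12.08
eef_pos: [0.5512, -0.1952, 0.1777]
tool_rot: [0.642, 0.766, 0.001, -0.002]
ft_force: [1.0, -0.2, -3.1]
grip_width: 0.0112
```

```bash
python3 -c "
from h import *
go([.5523,-.1957,.13],10.1);snap('wrist','w9');s=snap('side','s9');t=snap('top','t9')
cv2.imwrite('pics/s9c.png',cv2.resize(s['color'][130:280,260:420],None,fx=4,fy=4,interpolation=cv2.INTER_CUBIC))
"
```

```text
t 12.07 tcp [ 0.5512 -0.1952  0.1777] F [ 1.  -0.2 -3.1] w 0.0112 yaz 10.06
trans [-0.0009  0.0011  0.0477] twist [-0.1  -0.28 -0.04] rows 0.8
```

View pics/w9.png

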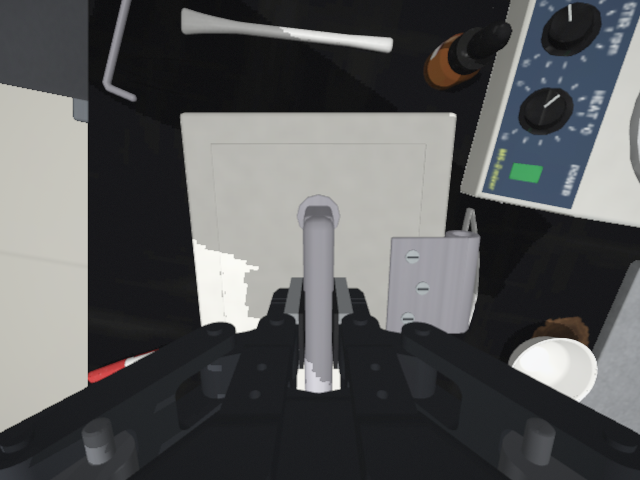

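View pics/s9c.png

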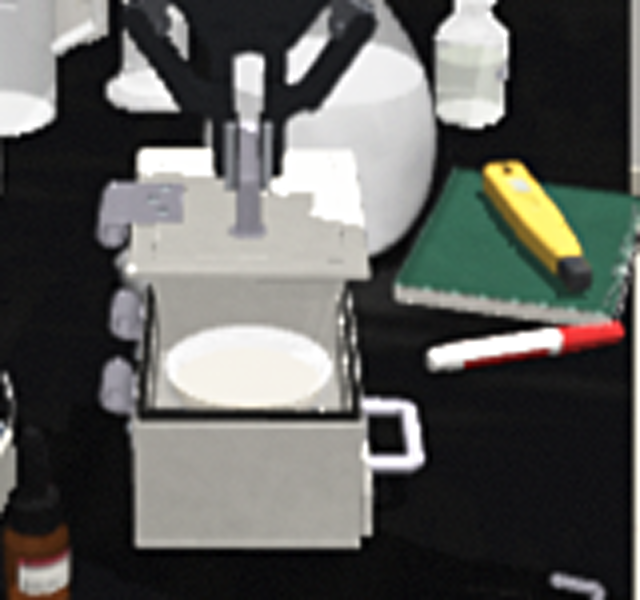

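View pics/t9.png

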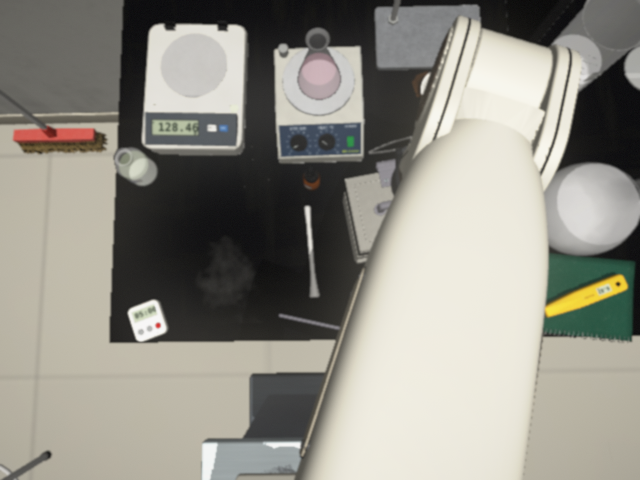

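```bash
python3 -c "
from h import *
s=load('s9')
cv2.imwrite('pics/e1.png',cv2.resize(s['color'][190:280,280:370],None,fx=6.6,fy=6.6,interpolation=cv2.INTER_LANCZOS4))
"
```

```text
(no output)
```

View pics/e1.png

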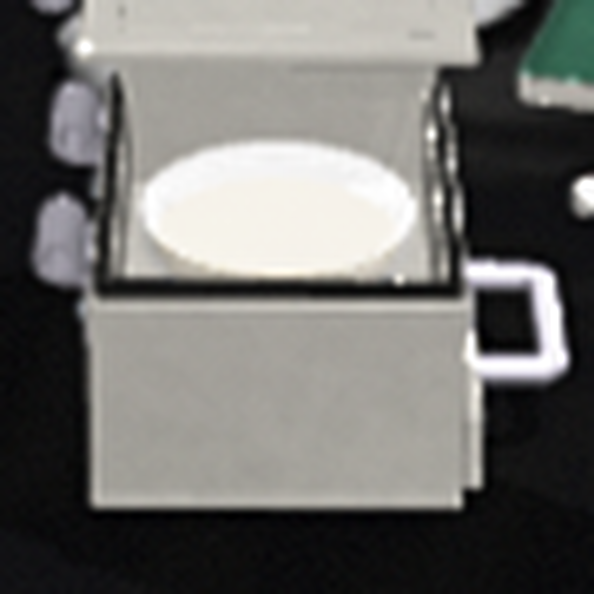

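```bash
python3 -c "
from h import *
s=load('s9'); f=lambda x,y:(280+(x+.5)/6.6-.5,190+(y+.5)/6.6-.5)
for z in (.156,.158,.160):
  a,b=ray(s,*f(81,52),z),ray(s,*f(478,65),z); print('lid',z,a.round(4),b.round(4),np.linalg.norm(a-b))
a,b=ray(s,*f(89,298),.08),ray(s,*f(467,298),.08); print('box',a.round(4),b.round(4),np.linalg.norm(a-b),np.degrees(np.arctan2(*(a-b)[:2][::-1])))
a,b=ray(s,*f(92,508),.0),ray(s,*f(463,508),.0); print('boxbase',a.round(4),b.round(4),np.linalg.norm(a-b))
r=np.radians(10.1);R2=np.array([[np.cos(r),-np.sin(r)],[np.sin(r),np.cos(r)]])
for C in([.5505,-.196],[.5523,-.1957]): print('pred box corners',[np.round(C+R2@np.array(v),4) for v in([.06,.08],[-.06,.08])])
"
```

```text
lid 0.156 [ 0.6006 -0.1263  0.156 ] [ 0.4806 -0.1408  0.156 ] 0.12086786004010536
lid 0.158 [ 0.5996 -0.1222  0.158 ] [ 0.4802 -0.1366  0.158 ] 0.12027771634214848
lid 0.16 [ 0.5986 -0.118   0.16  ] [ 0.4797 -0.1323  0.16  ] 0.11968757264419161
box [ 0.5958 -0.1092  0.08  ] [ 0.4797 -0.1313  0.08  ] 0.11818328278323166 10.783516677077529
boxbase [ 0.5971 -0.1116  0.    ] [ 0.4781 -0.1336  0.    ] 0.12099909120728486
pred box corners [array([ 0.5955, -0.1067]), array([ 0.4774, -0.1278])]
pred box corners [array([ 0.5973, -0.1064]), array([ 0.4792, -0.1275])]
```

>>> send_rows([
  {"grip":0,"translation":[0,0,0.015],"twist":[0,0,0]},
  {"grip":0,"translation":[0,0,0.03],"twist":[0,0,0]},
  {"grip":0,"translation":[0,0.0005,0.043],"twist":[0,0,0]},
  {"grip":0,"translation":[0,0.0005,0.047],"twist":[0,0,0]},
  {"grip":0,"translation":[0,0.0005,0.047],"twist":[0,0,0]},
])

```text
clock: 12.85
eef_pos: [0.5528, -0.1943, 0.1324]
tool_rot: [0.642, 0.767, 0.001, -0.001]
ft_force: [-1.2, 0.3, -3.9]
grip_width: 0.0113
```

```bash
python3 -c "
from h import *
go([.5515,-.1957,.11],10.1);s=snap('side','s10')
cv2.imwrite('pics/s10c.png',cv2.resize(s['color'][170:280,270:390],None,fx=5,fy=5,interpolation=cv2.INTER_LANCZOS4))
"
```

```text
t 12.85 tcp [ 0.5528 -0.1943  0.1324] F [-1.2  0.3 -3.9] w 0.0113 yaz 10.17
trans [-0.0012 -0.0016  0.0224] twist [ 0.06 -0.18  0.07] rows 0.4
```

View pics/s10c.png

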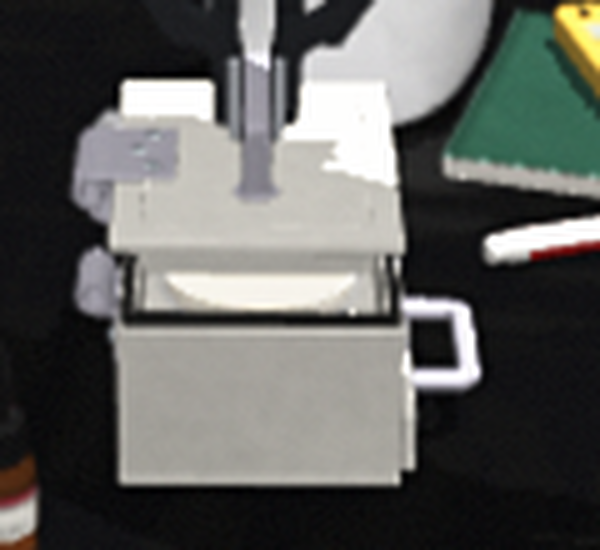

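>>> send_rows([
  {"grip":0,"translation":[-0.0012,-0.001,0.006],"twist":[0,0,0]},
  {"grip":0,"translation":[-0.0012,-0.001,0.012],"twist":[0,0,0]},
  {"grip":0,"translation":[-0.0012,-0.001,0.018],"twist":[0,0,0]},
  {"grip":0,"translation":[-0.0012,-0.001,0.018],"twist":[0,0,0]},
  {"grip":0,"translation":[-0.0012,-0.001,0.018],"twist":[0,0,0]},
])

```text
clock: 13.52
eef_pos: [0.5526, -0.1958, 0.115]
tool_rot: [0.642, 0.767, 0.002, -0.0]
ft_force: [-0.4, -0.1, -3.1]
grip_width: 0.0105
```

```bash
python3 -c "
from h import *
go([.5515,-.1957,.1],10.1);s=snap('side','s11')
cv2.imwrite('pics/s11c.png',cv2.resize(s['color'][170:280,270:390],None,fx=5,fy=5,interpolation=cv2.INTER_LANCZOS4));snap('wrist','w11')
"
```

```text
t 13.53 tcp [ 0.5526 -0.1958  0.115 ] F [-0.4 -0.1 -3.1] w 0.0105 yaz 10.17
trans [ 0.0003 -0.001   0.015 ] twist [ 0.12 -0.15  0.07] rows 0.2
```

View pics/s11c.png

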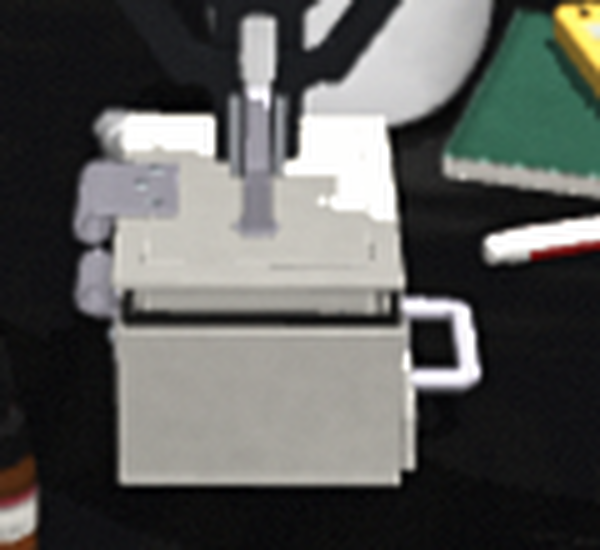

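View pics/w11.png

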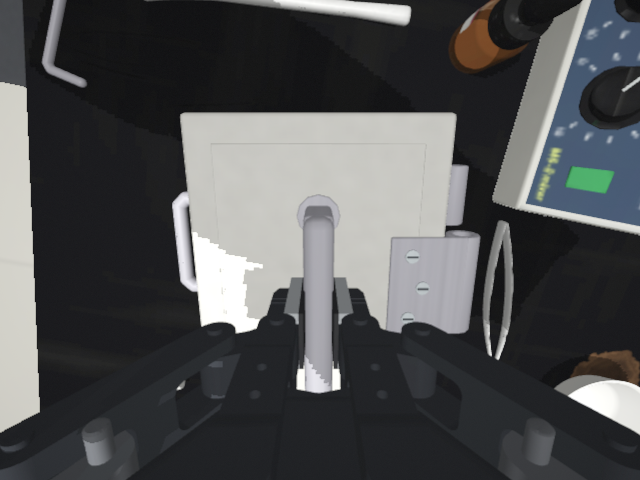

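```bash
python3 -c "
from h import *
c=load('w11')
cv2.imwrite('pics/w11c.png',cv2.resize(c['color'][150:345,380:500],None,fx=3,fy=3,interpolation=cv2.INTER_CUBIC))
"
```

```text
(no output)
```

View pics/w11c.png

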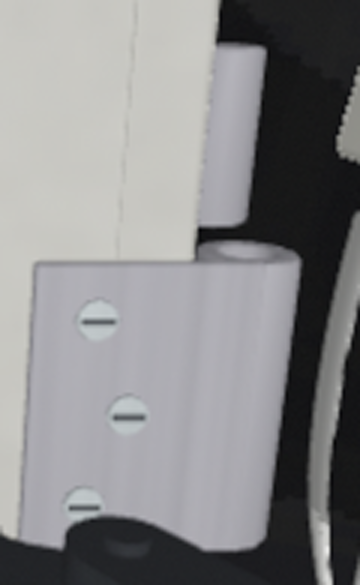

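```bash
python3 -c "
from h import *
c=load('w11');tcp=np.array([.5526,-.1958,.115]);r=np.radians(10.1)
e=np.array([np.cos(r),np.sin(r)]);n=np.array([-np.sin(r),np.cos(r)])
f=lambda x,y:(380+(x+.5)/3-.5,150+(y+.5)/3-.5)
def q(name,p,z):
  w=ray(c,*f(*p),z)[:2]-tcp[:2]; print(name,'boxx %.4f boxy %.4f'%(w@e,w@n))
q('box sil near end',(248,220),.0845);q('box sil far end',(266,47),.0845)
for dz in(-.036,-.034):
  zl=tcp[2]+dz+.0165
  q('lid sil L',(300,262),zl+.0032);q('lid sil R',(268,548),zl+.0032);q('lid end centre',(240,254),zl)
q('box near end bottom ridge',(228,227),.0895)
q('box far end ridge',(240,44),.0895)
"
```

```text
box sil near end boxx 0.0770 boxy 0.0272
box sil far end boxx 0.0767 boxy 0.0568
lid sil L boxx 0.0800 boxy 0.0234
lid sil R boxx 0.0808 boxy -0.0287
lid end centre boxx 0.0715 boxy 0.0239
lid sil L boxx 0.0790 boxy 0.0239
lid sil R boxx 0.0798 boxy -0.0275
lid end centre boxx 0.0706 boxy 0.0244
box near end bottom ridge boxx 0.0715 boxy 0.0271
box far end ridge boxx 0.0702 boxy 0.0576
```

```bash
python3 -c "
from h import *
c=load('w11');tcp=np.array([.5526,-.1958,.115]);r=np.radians(10.1)
e=np.array([np.cos(r),np.sin(r)]);n=np.array([-np.sin(r),np.cos(r)])
for p in[(181,113),(200,322),(456,113),(446,230)]:
  for dz in(-.014,-.011):
    w=ray(c,*p,tcp[2]+dz)[:2]-tcp[:2]; print(p,dz,(w@e).round(4),(w@n).round(4))
for p in[(319,207),(319,385)]:
  w=ray(c,*p,tcp[2]+.019)[:2]-tcp[:2]; print('bar',(w@e).round(4),(w@n).round(4))
print(Ro.from_matrix(R(c)).as_matrix().round(3),c['xyz']-tcp, e@(c['xyz']-tcp)[:2])
"
```

```text
(181, 113) -0.014 -0.0587 0.08
(181, 113) -0.011 -0.0576 0.0798
(200, 322) -0.014 -0.0596 -0.0212
(200, 322) -0.011 -0.0584 -0.0196
(456, 113) -0.014 0.0615 0.0801
(456, 113) -0.011 0.0603 0.0799
(446, 230) -0.014 0.0623 0.0274
(446, 230) -0.011 0.0611 0.0282
bar 0.0014 0.0443
bar 0.0015 -0.033
[[ 0.984  0.169  0.049]
 [ 0.176 -0.951 -0.256]
 [ 0.003  0.261 -0.965]] [-0.01092743  0.0651092   0.14318544] 0.0006599006153726289
```

```bash
python3 -c "
from h import *
c=load('w11');tcp=np.array([.5526,-.1958,.115]);r=np.radians(10.1)
e=np.array([np.cos(r),np.sin(r)]);n=np.array([-np.sin(r),np.cos(r)])
for p in[(174,215),(177,255),(179,275)]:
    w=ray(c,*p,.0293)[:2]-tcp[:2]; print(p,(w@e).round(4),(w@n).round(4))
for t,(x0,y0,k) in {'s10':(270,170,5),'s11':(270,170,5)}.items():
  s=load(t); g=s['color'][:,:,1].astype(int)
  for row in (225,227,229,231) if t=='s11' else (217,218,219,220): print(t,row,g[row,286:300],g[row,344:356])
  for row in (240,245): print('box',row,g[row,288:300],g[row,344:356])
"
```

```text
(174, 215) -0.0975 0.0205
(177, 255) -0.0986 -0.0083
(179, 275) -0.0987 -0.0235
s10 217 [ 13  16  14  11  15  91 212 208 204 202 202 203 203 205] [201 198 200 200 201 207 192  45  14  23  22  21]
s10 218 [ 14  13  15  18  18  88 211 211 204 205 204 204 204 205] [197 197 198 199 199 205 192  45   8  19  16  19]
s10 219 [ 18  32  58  98  57  73 170 177 171 173 180 179 180 180] [188 186 188 189 191 198 186  46   8  18  15  17]
s10 220 [ 42  93 128 173 127  92 106 104 107 116 137 150 166 165] [165 160 169 146 151 166 140  31   9  16  14  18]
box 240 [ 13  16  12  10  55 148 169 164 162 162 161 161] [163 162 161 162 160 159 173 214  50   3  12  18]
box 245 [ 13  16  13  11  24  93 168 167 163 162 161 160] [163 164 164 164 164 163 173 219 238 255 255 255]
s11 225 [147 156 157 154 143 136 167 204 201 199 198 199 200 201] [202 202 200 201 203 209 198  45   8  20  20  18]
s11 227 [144 138 138 139 138 131 135 176 166 146 148 166 168 169] [165 157 158 160 155 159 152  29   5  13  15  14]
s11 229 [127 138 156 158 143 128 117 124  93  29  75 148 149 166] [169 112 118 146  33  55 144 124 119 127 134  83]
s11 231 [122 143 155 150 141 131 122 110  55  29  67 110 126 162] [180 131 127 157  33  61 185 255 255 255 255 255]
box 240 [ 15  12  11  11  53 147 167 162 161 160 162 160] [164 162 161 161 159 158 173 214  50   3  14  19]
box 245 [ 14  14  13   8  26  93 168 166 162 160 160 160] [165 164 164 163 165 163 169 208 240 255 255 255]
```

```bash
python3 -c "
from h import *
s=load('s11');r=np.radians(10.1)
e=np.array([np.cos(r),np.sin(r)]);n=np.array([-np.sin(r),np.cos(r)])
C=np.array([.5515,-.196])
def L(u,z,yb):
  # point on camera ray plane of column u, at height z, box-y = yb
  best=min(np.arange(200,260,.05),key=lambda v:abs((ray(s,u,v,z)[:2]-C)@n-yb)); return ((ray(s,u,best,z)[:2]-C)@e*1e3).round(2),best.round(1)
print('lid R/L at plate bottom',L(350.8,.098,.08),L(292.3,.098,.08))
print('box R/L top',L(350.0,.08,.08),L(350.5,.08,.08),L(292.6,.08,.08),L(292.2,.08,.08))
print('box R/L base',L(349.7,.0,.08),L(293.5,.0,.08))
"
```

```text
lid R/L at plate bottom (np.float64(-59.33), np.float64(228.0)) (np.float64(59.92), np.float64(227.6))
box R/L top (np.float64(-58.41), np.float64(235.6)) (np.float64(-59.45), np.float64(235.6)) (np.float64(59.7), np.float64(235.3)) (np.float64(60.51), np.float64(235.3))
box R/L base (np.float64(-62.77), np.float64(260.0)) (np.float64(60.88), np.float64(260.0))
```

>>> send_rows([
  {"grip":0,"translation":[0,-0.0005,0.003],"twist":[0,0,0]},
  {"grip":0,"translation":[0,-0.001,0.006],"twist":[0,0,0]},
  {"grip":0,"translation":[0,-0.001,0.008],"twist":[0,0,0]},
  {"grip":0,"translation":[0,-0.001,0.008],"twist":[0,0,0]},
])

```text
clock: 14.12
eef_pos: [0.5515, -0.1959, 0.1069]
tool_rot: [0.642, 0.767, 0.002, -0.0]
ft_force: [-0.8, 0.4, -2.5]
grip_width: 0.0107
```

```bash
python3 -c "
from h import *
go([.5515,-.1957,.1],10.1)
print(bot.get_obs()['ft_torque'])
"
```

```text
t 14.12 tcp [ 0.5515 -0.1959  0.1069] F [-0.8  0.4 -2.5] w 0.0107 yaz 10.17
trans [0.0002 0.     0.0069] twist [ 0.11 -0.15  0.07] rows 0.1
[-0.02755621  0.05438088 -0.02391649]
```

>>> send_rows([
  {"grip":0,"translation":[0,0,0.002],"twist":[0,0,0]},
  {"grip":0,"translation":[0,0,0.004],"twist":[0,0,0]},
  {"grip":0,"translation":[0,0,0.004],"twist":[0,0,0]},
])

```text
clock: 14.5
eef_pos: [0.5515, -0.1959, 0.1029]
tool_rot: [0.642, 0.767, 0.002, -0.0]
ft_force: [-0.2, -0.2, -3.4]
grip_width: 0.011
```

```bash
python3 -c "
from h import *
go([.5515,-.1957,.1],10.1)
print(bot.get_obs()['ft_torque']);snap('wrist','w12');s=snap('side','s12')
cv2.imwrite('pics/s12c.png',cv2.resize(s['color'][170:280,270:390],None,fx=5,fy=5,interpolation=cv2.INTER_LANCZOS4))
"
```

```text
t 14.5 tcp [ 0.5515 -0.1959  0.1029] F [-0.2 -0.2 -3.4] w 0.011 yaz 10.17
trans [0.0002 0.     0.0029] twist [ 0.11 -0.15  0.07] rows 0.0
[-0.05780282  0.03285468  0.03501631]
```

View pics/s12c.png

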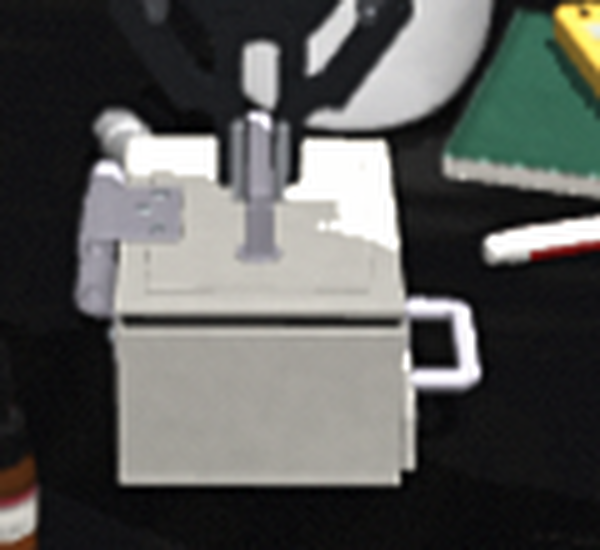

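View pics/w12.png

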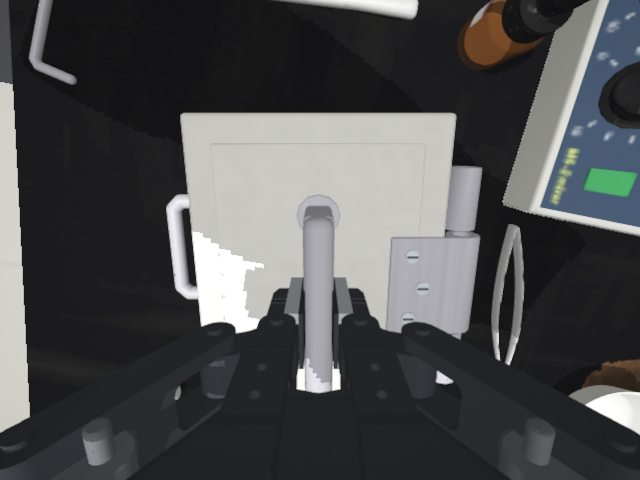

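>>> send_rows([
  {"grip":0,"translation":[0,0,0.001],"twist":[0,0,0]},
  {"grip":0,"translation":[0,0,0.002],"twist":[0,0,0]},
  {"grip":0,"translation":[0,0,0.003],"twist":[0,0,0]},
  {"grip":0,"translation":[0,0,0.003],"twist":[0,0,0]},
])

```text
clock: 15.1
eef_pos: [0.5516, -0.196, 0.1007]
tool_rot: [0.642, 0.767, 0.002, -0.0]
ft_force: [-2.9, 1.0, 3.9]
grip_width: 0.0108
```

>>> send_rows([
  {"grip":0,"translation":[0,-0.0005,0.001],"twist":[0,0,0]},
  {"grip":0,"translation":[0,-0.0005,0.002],"twist":[0,0,0]},
  {"grip":0,"translation":[0,-0.0005,0.003],"twist":[0,0,0]},
  {"grip":0,"translation":[0,-0.0005,0.003],"twist":[0,0,0]},
])

```text
clock: 15.6
eef_pos: [0.5517, -0.196, 0.0989]
tool_rot: [0.642, 0.767, 0.002, 0.001]
ft_force: [-3.3, 2.3, 9.1]
grip_width: 0.0105
```

```bash
python3 -c "
from h import *
go([.5515,-.1957,.098],10.1)
print(bot.get_obs()['ft_torque'])
"
```

```text
t 15.6 tcp [ 0.5517 -0.196   0.0989] F [-3.3  2.3  9.1] w 0.0105 yaz 10.18
trans [ 0.0003 -0.0001  0.0009] twist [ 0.24 -0.11  0.08] rows 0.0
[ 0.33967527  0.72129767 -0.03493377]
```

>>> send_rows([
  {"grip":0,"translation":[0,-0.0006,0.0018],"twist":[0,0,0]},
  {"grip":0,"translation":[0,-0.0006,0.0024],"twist":[0,0,0]},
  {"grip":0,"translation":[0,-0.0006,0.0024],"twist":[0,0,0]},
  {"grip":0,"translation":[0,-0.0006,0.0024],"twist":[0,0,0]},
])

```text
clock: 16.1
eef_pos: [0.5517, -0.196, 0.0983]
tool_rot: [0.641, 0.767, 0.003, 0.002]
ft_force: [-2.7, 2.7, 10.8]
grip_width: 0.0105
```

```bash
python3 -c "
from h import *
go([.5515,-.1957,.098],10.1)
print(bot.get_obs()['ft_torque']);snap('wrist','w13');s=snap('side','s13')
cv2.imwrite('pics/s13c.png',cv2.resize(s['color'][180:270,270:370],None,fx=6,fy=6,interpolation=cv2.INTER_LANCZOS4))
c=load('w13');cv2.imwrite('pics/w13c.png',cv2.resize(c['color'][150:400,400:500],None,fx=2.4,fy=2.4,interpolation=cv2.INTER_CUBIC))
"
```

```text
t 16.1 tcp [ 0.5517 -0.196   0.0983] F [-2.7  2.7 10.8] w 0.0105 yaz 10.19
trans [ 0.0003 -0.0001  0.0003] twist [ 0.36 -0.07  0.09] rows 0.0
[ 0.50096753  0.86685612 -0.01187686]
```

View pics/s13c.png

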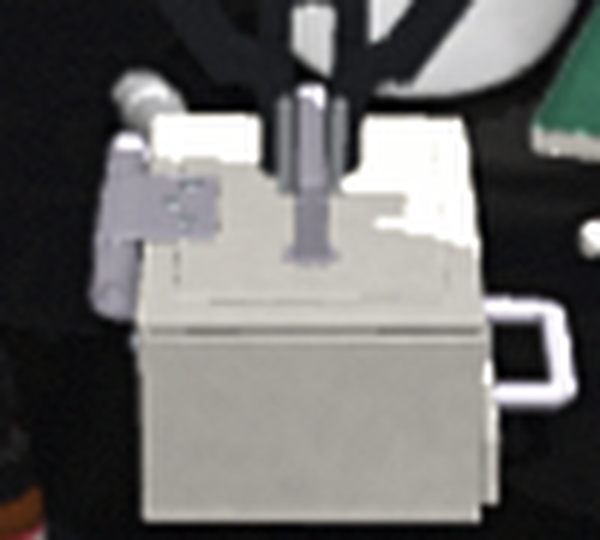

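View pics/w13c.png

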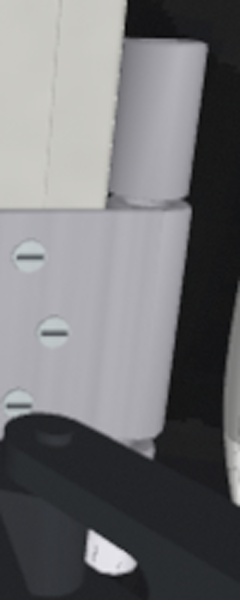

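```bash
python3 -c "
from h import *
for i in range(4): camera('side')
go([.5515,-.1957,.098],10.1)
t=snap('side','s14')
for n in('top0','s13'): pass
a=cv2.absdiff(load('side0')['color'],load('s14')['color']).max(2)
print('spatula/pin/dropper diffs', a[280:296,288:380].mean(), a[272:316,390:412].mean(), a[252:287,262:277].mean())
"
```

```text
t 16.4 tcp [ 0.5517 -0.196   0.0983] F [-3.3  1.8 11.3] w 0.0108 yaz 10.19
trans [ 0.0003 -0.0002  0.0003] twist [ 0.37 -0.07  0.09] rows 0.0
spatula/pin/dropper diffs 13.51086956521739 16.996900826446282 8.401904761904762
```

View pics/s14.png

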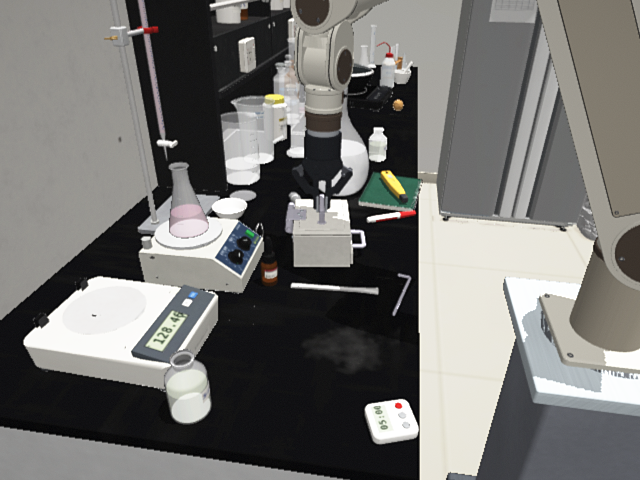

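The spatula (292–378, 289), pin (400, 295) and bottle (269, 270) are where they were at the start. The lid is seated on the box and the drawer is home.

```bash
python3 -c "
from workcell import bot
print(bot.job_done()); o=bot.get_obs(); print(o['clock'],o['eef_pos'],o['ft_force'],o['grip_width'])"
```

```text
the job is handed in; nothing more can be done
None
the job is handed in; nothing more can be done
```

I pushed the drawer home, set the lid on the box by its handle and pressed it against the seal, and handed the job in at about 16.4 s with the lid still held down. The hand-in gave no verdict.

- **Drawer:** it stopped moving under about 8 N of push, well above its 1.5 N of friction. In the side picture its front stands about 6 mm out from the box, as it should when home.
- **Lid height:** the tool reads 11 N upward. With the lid's 3 N that is about 14 N on the seal, or roughly 4.7 mm of squeeze against the 5 mm target. The reading held steady over the last 0.3 s.
- **Hinge line:** in the last wrist picture the lid's knuckle sits between the box's two, with clear gaps at both ends. Its edge is within about 0.5 mm of the box knuckles' edge, front to back.
- **Other items:** the pin, spatula and bottle look unmoved in the last side picture.

**Checks that disagreed:**
- Before the lid touched down, the wrist camera put it 2 to 3 mm too far back, while the side camera showed it aligned. I moved it about 1 mm forward, and the lip's taper guided the rest.
- About 3 N of sideways force remains on the tool, so the lip may be lightly touching one wall.

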